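# Weigh two nested sample cups under the draft shield

### The job

Get the two orange sample cups ready to be weighed together on the balance. Push the draft shield's glass lid back by its blue grip until it meets its rear stop, set the cup from the bench upright inside the cup on the pan so that it is fully nested, and then slide the lid forward again until it is fully shut. Do not lean hard on the pan, keep both cups standing, and leave the jars, beaker, dishes and bottle where they are.

Things in the scene. Friction and masses are not known exactly. Their poses are not given: they have to be found in the camera images.
- balance: Fixed white laboratory balance, 210 mm wide, x -205 to +210 mm. Origin on the bench under the pan's centre; +x from its front (sloped console, to 80 mm high) to its rear, z up. A glass draft shield stands from x = -100 to +100 mm, inside 191 mm wide, wall tops and lid rails 197 mm above the bench; behind it a tower 190 mm high. The only way in is from above, under the sliding lid.
- pan: Round steel weighing pan, 112 mm diameter, inside the draft shield. Origin at the centre of its upper face, 75 mm above the bench; axes as the balance's.
- lid (a joint): Sliding glass lid of the draft shield, 200 x 206 mm, 7 mm thick, upper face 204 mm above the bench. 0 = fully shut (front stop), 0.16 m = fully open (rear stop), its front edge then 60 mm behind the pan's centre. It slides along the balance's +x to open, needs about 2 N, a little more with speed, and stays where it is left.
- lid_grip (a point): Centre of the top of the lid's blue grip bar: 96 mm long along the balance's y, 12 mm thick along its x (on a strip 20 mm wide, 2 mm high), its top 28 mm above the lid's upper face and 232 mm above the bench. It lies 70 mm in front of the pan's centre when shut, 90 mm behind it when open.
- cup: Loose orange cup standing on the bench, to be moved: 80 mm high, outside 42 mm wide at the foot, 68 mm at the rim, wall 2 mm, 60 g. Origin at the centre of its underside, z up. Its floor is 30 mm thick: a nested cup's origin is 30 mm above the lower one's, with 2 to 3 mm side play, its rim then 185 mm above the bench. Grip it in its top 28 mm: the fingertips then clear the lower cup's rim.
- pan_cup: The same kind of orange cup, loose, standing upright on the pan (its foot 75 mm, its rim 155 mm above the bench). Origin at the centre of its underside, z up along its axis.
- jar_red: Closed glass jar with seeds and a red lid, 68 mm diameter, 105 mm high; origin at the centre of its underside. Bystander.
- jar_green: Closed glass jar with seeds and a green lid, 68 mm diameter, 105 mm high; origin at the centre of its underside. Bystander.
- beaker: Empty clear glass beaker, 70 mm diameter, 95 mm high; origin at the centre of its underside. Bystander.
- dish_left: On the left (+y): closed clear petri dish, 90 mm diameter, 16 mm high; origin at the centre of its underside. Bystander.
- dish_right: On the right (-y): closed clear petri dish, 90 mm diameter, 16 mm high; origin at the centre of its underside. Bystander.
- wash_bottle: White plastic bottle, 64 mm diameter, 170 mm high; origin at the centre of its underside. Bystander.

How it is judged (in metres and radians):
On the way, in this order (a step that is already met when the one before it is completed fails the run):
1. the lid is pushed back to its rear stop (within 4 mm) (value of joint lid above 0.156 m), for 0.2 s.
2. the cup from the bench is nested upright in the cup on the pan and let go (z of cup in the frame of pan_cup between 0.022 and 0.035 m and horizontal distance between cup and pan_cup below 0.006 m and angle between each of cup, pan_cup's own z axis and vertical below 0.1 rad and contact force between cup and the fingers below 0.2 N and z of pan_cup in the frame of pan between -0.005 and 0.005 m and horizontal distance between pan_cup and pan below 0.035 m), for 0.2 s.
At the end, for the whole second after the job is handed in: Bench cup nested in the pan cup (22 to 35 mm above it, centres within 6 mm), both upright within 0.1 rad, released and at rest; pan cup standing on the pan (within 5 mm in height, 35 mm of its centre); lid within 4 mm of fully shut (all of step 2 and linear speed of each of cup, pan_cup below 0.02 m/s and value of joint lid below 0.004 m); the robot touches nothing.
It fails at once if a bystander is moved by more than 20 mm (distance of any of jar_red, jar_green, beaker, dish_left, dish_right, wash_bottle from where it was at the start of the episode above 0.02 m).
It fails at once if a cup is tipped over by more than 0.5 rad (angle between any of cup, pan_cup's own z axis and vertical above 0.5 rad).
It fails at once if the pan is leaned on with more than 30 N (contact force between pan and anything else above 30 N).
It also fails if it takes over 59 s, if anything falls off the work surface, if the arm or the gripper's body presses on something with over 40 N, if the wrist force passes 120 N, or if a joint passes its speed limit or range.

### The arm

A 6-joint arm with a two-finger parallel gripper is mounted at the origin on the work surface. World frame = base frame: x ahead of the robot, y to its left, z up, the work surface at z = 0. Lengths are in m, angles in degrees, forces in N, time in s.
With the tool pointing down it reaches from about 0.4 to 0.825 m from the base axis. Payload 7 kg.
Tool frame: the origin (TCP) lies midway between the tips of the shut fingers; the grasp point (between the pads) lies ctrl.tcp_to_grasp behind it (ctrl.tcp_to_grasp is the distance from the TCP to the grasp point, in m); z points along the fingers, y is the line along which they close (so a half turn about z gives the same grasp; the last joint's range is limited). The gripper opens to 88 mm and grips with 3 to 60 N. Pads are 19 mm wide; open, the fingers measure 130 mm over their backs; the gripper's body (78 mm by 193 mm) begins 47 mm behind the grasp point.
Start: joints at [84.001, 20.546, 0.682, 0, -70.136, -16.507], TCP at [0.258, 0.624, 0.227] pointing down, gripper open.
Joint ranges: [-176.03, 176.03], [-82.01, 121.73], [-58.28, 71.71], [-173.87, 95.51], [-174.79, -0.11], [-173.66, 173.66]. Speed limits (degrees/s): [136.94, 136.94, 172.46, 180, 180, 180].

### API

Orientations are given as [roll, pitch, yaw] about the fixed x, y, z axes, in that order (R = Rz(yaw) Ry(pitch) Rx(roll)).
In Python, from plant import ctrl, imaging, close_job gives the robot as it stands.
- The arm moves only by the shell command python3 -m crank 'ROWS'. ROWS is JSON, a list of rows, each a list of 3 entries, a list of its own where there are three numbers: the shift along the world's x, y, z in m, then the turn, a rotation vector about the world's x, y, z in degrees, then the opening, from -1 (shut) to 1 (fully open), so that 0 is half open. A call has 1 to 12 rows; each row shifts and turns the commanded pose from where the row before left it; what a row does not reach is not made up. A row lasts 1/10 s, in which the tool goes at most 50 mm and 8.59 degrees, less where a joint would pass 70% of its speed; a pose out of reach is approached as far as the arm can. A call is refused whole if a number of a shift passes 0.05 or a number of a turn 8.59, either way. A call with a gripper value outside its range is refused whole. The fingers move at their own pace and stop on an object; the grip force is fixed at half the most. Time passes only in rows, so rows that do not move let the fingers close. It gives the time, the measured TCP pose, the force, the opening and the grip force at its end, in the units of the state.
- ctrl.get_obs(): the state, without advancing time (a new reading comes with each control period).
- imaging.snapshot(name): name is "side" or "top"; returns (picture, depth): 384x512x3 uint8, blue, green, red; 384x512 float32, m along the optical axis (not along the pixel's ray), 0 where there is no reading.
- imaging.camera_model(name): a dict with "mtx" (3x3 intrinsics, pixels), "D" ([k1, k2, p1, p2, k3] as OpenCV has them; the pictures are not rectified), "R" (3x3) and "t" (3): a world point X has camera coordinates R X + t. Camera axes: x right, y down, z forward; pixel columns grow to the right and rows downward; lengths in m; the calibration is good to about 2 mm. A picture is of the moment at which its call begins. camera_model takes no time and is no camera call.
- close_job(): hands the job in; it is judged then, once.
The state is a dict: "clock": time; "joint_pos": joint angles; "qvel": joint speeds; "tau": joint torques, N m; "tool_pos": TCP position; "orientation": TCP orientation; "force": force on the tool from outside, world axes, zero at the start; "moment": the same for the moment, N m; "opening": finger opening in m; "gripper_force": force on a finger pad.
Only numpy, scipy, OpenCV 4.12 (cv2) and the standard library are available. Lean on these libraries where they do the work, as an engineer would, in place of code of your own. Each camera call takes 0.05 s, during which the arm holds its last target. There are 200 camera calls.

## Working session

There is one attempt and no reset: what is moved stays moved. The work goes in short steps, Python scripts to look and compute and a shell command to move; the robot and the scene stay as the last step left them, time stands still between calls to the robot, and variables do not carry over. Pictures are saved under pics/ and viewed, at most 10 in all, crops included, and the job is handed in when it is done.

```bash
mkdir -p pics; cat > h.py <<'E'
import numpy as np, cv2
from plant import ctrl, imaging, close_job
def snap(n):
    p,d=imaging.snapshot(n); return p,d
def cloud(n,d):
    c=imaging.camera_model(n); K=np.array(c["mtx"],float);D=np.array(c["D"],float);R=np.array(c["R"]);t=np.array(c["t"]).reshape(3)
    h,w=d.shape; u,v=np.meshgrid(np.arange(w),np.arange(h))
    q=cv2.undistortPoints(np.stack([u,v],-1).reshape(-1,1,2).astype(np.float64),K,D).reshape(h,w,2)
    X=np.dstack([q[...,0]*d,q[...,1]*d,d])
    W=(X-t)@R; W[d<=0]=np.nan; return W
E
python3 - <<'E'
from h import *
for n in("top","side"):
    p,d=snap(n); cv2.imwrite(f"pics/{n}0.png",p); np.save(f"pics/{n}0.npy",d)
    c=imaging.camera_model(n); print(n,-np.array(c["R"]).T@np.array(c["t"]).reshape(3), np.array(c["R"]).round(2).tolist(), c["mtx"])
print(ctrl.get_obs(), ctrl.tcp_to_grasp)
E
```

```text
top [ 0.45238326 -0.04689444  1.39431021] [[0.01, -1.0, 0.02], [-0.99, -0.01, -0.1], [0.1, -0.02, -0.99]] [[477.91760725   0.         262.05396193]
 [  0.         477.91760725 195.03146746]
 [  0.           0.           1.        ]]
side [0.65358629 0.59658401 1.20350029] [[-0.99, 0.16, -0.01], [0.14, 0.84, -0.53], [-0.07, -0.52, -0.85]] [[400.3299407    0.         255.73604784]
 [  0.         400.3299407  198.19547714]
 [  0.           0.           1.        ]]
{'clock': 0.1, 'joint_pos': array([ 8.40008697e+01,  2.05876388e+01,  6.39392971e-01, -1.75891294e-02,
       -7.01355812e+01, -1.65065299e+01]), 'qvel': array([-0.02708723,  0.06550054,  0.17430138, -0.04455963, -0.08916318,
       -0.05241594]), 'tau': array([-1.08197884e-03, -5.84162021e+01,  2.93748844e+01,  7.01538876e+00,
        1.01829472e-02, -4.49326046e-05]), 'tool_pos': array([0.25823588, 0.62318157, 0.22571618]), 'orientation': array([ 1.79914929e+02, -7.96515590e-03, -2.25116431e+01]), 'force': array([-0.54989944,  0.64889994,  0.92273348]), 'moment': array([-0.04137835, -0.02915553,  0.08714508]), 'gripper_force': 0.0, 'opening': 0.08768238764766383} 0.0188
```

View pics/top0.png

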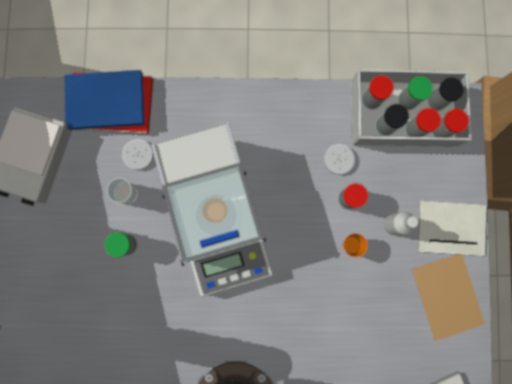

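View pics/side0.png

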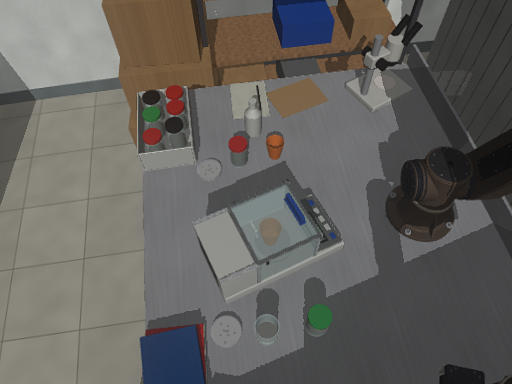

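Top view: grip at (220,239), pan cup under glass at (215,210), bench cup at (356,245), red jar (356,196), bottle (403,223), green jar (117,244), beaker (122,191). The arm is out of view.

```bash
python3 - <<'E'
from h import *
def proj(n,P):
    c=imaging.camera_model(n); r,_=cv2.Rodrigues(np.array(c["R"],float))
    return cv2.projectPoints(np.array(P,float).reshape(-1,1,3),r,np.array(c["t"],float),np.array(c["mtx"],float),np.array(c["D"],float))[0].reshape(-1,2)
for n in("top","side"):
    p=cv2.imread(f"pics/{n}0.png"); d=np.load(f"pics/{n}0.npy"); W=cloud(n,d)
    hsv=cv2.cvtColor(p,cv2.COLOR_BGR2HSV); H,S,V=cv2.split(hsv)
    z=W[...,2]
    blue=(H>105)&(H<130)&(S>120)&(z>.21)&(z<.25)&(W[...,0]<.8)
    P=W[blue]; print(n,"grip",len(P),P.mean(0).round(4),np.percentile(P[:,2],[10,50,90]).round(3))
    if len(P)>10:
        q=P[P[:,2]>.224]; print(cv2.minAreaRect((q[:,:2]*1000).astype(np.float32)))
    orange=(H>3)&(H<18)&(S>150)&(W[...,1]<-.2)&(z<.13)&(z>.005)
    P=W[orange];  q=P[P[:,2]>.072]
    print("cup",len(P),len(q),q.mean(0).round(4),q[:,2].max(), cv2.minEnclosingCircle((q[:,:2]*1000).astype(np.float32)))
    # lid/tower white top: z 0.18..0.2
    m=(z>.183)&(z<.197)&(S<40)&(V>150)&(W[...,0]<1.1)&(abs(W[...,1])<.35)
    P=W[m]; print("tower",len(P),cv2.minAreaRect((P[:,:2]*1000).astype(np.float32)), np.median(P[:,2]))
    m=(H<18)&(S>50)&(V>100)
    ys,xs=np.where(m); 
    box=(slice(190,232),slice(195,240)) if n=="top" else (slice(210,250),slice(250,290))
    mm=np.zeros_like(m); mm[box]=m[box]; ys,xs=np.where(mm); print("pancup px",mm.sum(),xs.mean(),ys.mean(),np.nanpercentile(z[mm],[5,50,95]),np.nanmedian(W[mm],0))
    m=(z>.09)&(z<.12)&(S>120)&((H<8)|(H>172))&(W[...,0]<.75);P=W[m];print("redjar",len(P),P.mean(0))
    m=(z>.12)&(z<.19)&(abs(W[...,0]-.55)<.1)&(W[...,1]<-.35);P=W[m];print("bottle",len(P),P.mean(0))
E
python3 - <<'E'
import cv2
a=cv2.imread("pics/top0.png")[110:310,80:440]; cv2.imwrite("pics/c.png",cv2.resize(a,(792,440),interpolation=2))
E
```

```text
top grip 191 [0.464  0.0346 0.232 ] [0.229 0.233 0.235]
((464.5043029785156, 33.97090148925781), (12.51778793334961, 92.14237976074219), 15.670441627502441)
cup 394 32 [ 0.4424 -0.355   0.0788] 0.08765968290833016 ((449.1080017089844, -342.2274169921875), 27.720243453979492)
tower 3031 ((581.6821899414062, 71.36695098876953), (310.35931396484375, 207.1219482421875), 16.529430389404297) 0.19095983470187144
pancup px 161 215.7950310559006 211.43478260869566 [0.19911898 0.20301565 0.2069966 ] [0.53173107 0.04425476 0.20301565]
redjar 471 [ 0.58424928 -0.32628954  0.10586727]
bottle 243 [ 0.51031041 -0.45539572  0.14672149]
side grip 184 [0.4661 0.0433 0.2268] [0.216 0.229 0.233]
((466.4302978515625, 38.59056854248047), (13.780223846435547, 96.53843688964844), 17.42754364013672)
cup 313 66 [ 0.4897 -0.3665  0.0824] 0.1280366013421786 ((618.0889892578125, -467.70697021484375), 251.5689239501953)
tower 5 ((632.5438232421875, 122.96318054199219), (156.12432861328125, 64.6070327758789), 77.676025390625) 0.1892400283467536
pancup px 207 269.8357487922705 228.08212560386474 [0.19816672 0.20100781 0.20438764] [0.54435241 0.08432433 0.20100781]
redjar 247 [ 0.58670909 -0.32019482  0.10287492]
bottle 190 [ 0.54107118 -0.61033073  0.14527432]
```

View pics/c.png

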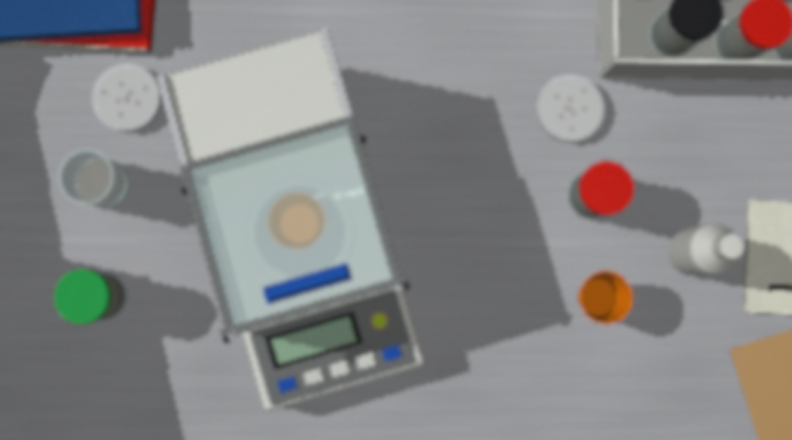

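Crop shows the shield yawed about +16°, the lid shut, the pan cup near the pan centre, and the bench cup at crop (606,297), i.e. full-frame (355,245). I'll go in front of the grip with the fingers shut.

```bash
python3 -m crank '[[[0.012,-0.042,0.001],[0,0,3.2],-1],[[0.012,-0.042,0],[0,0,3.2],-1],[[0.012,-0.042,0],[0,0,3.2],-1],[[0.012,-0.042,0],[0,0,3.2],-1],[[0.012,-0.042,0],[0,0,3.2],-1],[[0.012,-0.042,0],[0,0,3.2],-1],[[0.012,-0.042,0],[0,0,3.2],-1],[[0.012,-0.042,0],[0,0,3.2],-1],[[0.012,-0.042,0],[0,0,3.2],-1],[[0.012,-0.042,0],[0,0,3.2],-1],[[0.012,-0.042,0],[0,0,3.2],-1],[[0.012,-0.042,0],[0,0,3.2],-1]]'
python3 -c "
from h import *
print(ctrl.get_obs()['orientation'],ctrl.get_obs()['joint_pos'])"
```

```text
clock: 1.3
tool_pos: [0.4023, 0.1178, 0.2276]
orientation: [-180.0, -0.0, 16.1]
force: [0.3, 0.5, 0.3]
opening: 0.0016
gripper_force: 0.0
[-1.79983338e+02 -1.88882522e-02  1.60572921e+01] [ 4.35483540e+01 -4.68171079e+00 -2.92416234e+01 -6.66548151e-03
 -6.54156409e+01  6.25117126e+01]
```

```bash
python3 - <<'E'
from h import *
from scipy.optimize import least_squares
p=cv2.imread("pics/top0.png"); d=np.load("pics/top0.npy"); W=cloud("top",d)
H,S,V=cv2.split(cv2.cvtColor(p,cv2.COLOR_BGR2HSV))
W08=None
c=imaging.camera_model("top");K=np.array(c["mtx"]);D=np.array(c["D"]);R=np.array(c["R"]);t=np.array(c["t"]).reshape(3)
def ray(px,z):
    q=cv2.undistortPoints(np.array(px,float).reshape(-1,1,2),K,D).reshape(-1,2)
    v=np.c_[q,np.ones(len(q))]@R; C=-R.T@t
    return C+v*((z-C[2])/v[:,2])[:,None]
def big(m,sl):
    mm=np.zeros(m.shape,np.uint8); mm[sl]=m[sl]
    return max(cv2.findContours(mm,0,1)[0],key=cv2.contourArea)
m=((H>2)&(H<20)&(S>150))
k=big(m,(slice(225,265),slice(335,380)))[:,0]
P=ray(k,.08); print("cup rim",cv2.minEnclosingCircle((P[:,:2]*1000).astype(np.float32)),P[:,:2].min(0),P[:,:2].max(0))
k=big((H<20)&(S>50)&(V>100),(slice(190,232),slice(195,240)))[:,0]
P=ray(k,.155); print("pancup rim",cv2.minEnclosingCircle((P[:,:2]*1000).astype(np.float32)),P[:,:2].min(0),P[:,:2].max(0))
E
```

```text
cup rim ((449.5506591796875, -330.5524597167969), 32.00237274169922) [ 0.42163792 -0.36074263] [ 0.47933126 -0.29935703]
pancup rim ((535.2252807617188, 48.27724838256836), 24.28294563293457) [0.5116954 0.0244985] [0.55857056 0.07131775]
```

```bash
python3 -m crank '[[[0.009,-0.031,0],[0,0,0],-1],[[0.009,-0.031,0],[0,0,0],-1],[[0.009,-0.030,0],[0,0,0],-1],[[0,0,-0.007],[0,0,0],-1],[[0,0,-0.007],[0,0,0],-1],[[0,0,0],[0,0,0],-1],[[0.010,0.003,0],[0,0,0],-1],[[0.010,0.003,0],[0,0,0],-1],[[0.010,0.003,0],[0,0,0],-1],[[0.010,0.003,0],[0,0,0],-1]]'
```

```text
clock: 2.3
tool_pos: [0.4703, 0.0404, 0.2135]
orientation: [-180.0, 0.0, 15.9]
force: [-1.7, 1.1, 2.0]
opening: 0.0004
gripper_force: 1.0
```

```bash
python3 -m crank '[[[0.0125,0.0036,0],[0,0,0],-1],[[0.0125,0.0036,0],[0,0,0],-1],[[0.0125,0.0036,0],[0,0,0],-1],[[0.0125,0.0036,0],[0,0,0],-1],[[0.0125,0.0036,0],[0,0,0],-1],[[0.0125,0.0036,0],[0,0,0],-1],[[0.0125,0.0036,0],[0,0,0],-1],[[0.0125,0.0036,0],[0,0,0],-1],[[0.0125,0.0036,0],[0,0,0],-1],[[0.008,0.0023,0],[0,0,0],-1],[[0,0,0],[0,0,0],-1]]'
```

```text
clock: 3.4
tool_pos: [0.5914, 0.0745, 0.2135]
orientation: [180.0, -0.0, 15.9]
force: [0.0, -0.1, 0.5]
opening: 0.0007
gripper_force: 0.0
```

```bash
python3 -m crank '[[[0.006,0.0017,0],[0,0,0],-1],[[0.005,0.0014,0],[0,0,0],-1],[[0.003,0.0009,0],[0,0,0],-1],[[0,0,0],[0,0,0],-1]]'
```

```text
clock: 3.8
tool_pos: [0.6003, 0.077, 0.2135]
orientation: [180.0, 0.4, 15.9]
force: [-15.4, -2.7, 9.0]
opening: 0.0003
gripper_force: 7.8
```

Stop met (15 N, lid no longer moving). Back off, then travel above the bench cup.

```bash
python3 -m crank '[[[-0.012,-0.003,0],[0,0,0],-1],[[-0.01,-0.003,0.025],[0,0,0],-1],[[-0.0133,-0.040,0],[0,0,-6.6],1],[[-0.0133,-0.040,0],[0,0,-6.6],1],[[-0.0133,-0.040,0],[0,0,-6.6],1],[[-0.0133,-0.040,0],[0,0,-6.6],1],[[-0.0133,-0.040,0],[0,0,-6.6],1],[[-0.0133,-0.040,0],[0,0,-6.6],1],[[-0.0133,-0.040,0],[0,0,-6.6],1],[[-0.0133,-0.040,0],[0,0,-6.6],1],[[-0.0133,-0.040,0],[0,0,-6.6],1],[[-0.0133,-0.040,0],[0,0,-6.6],1]]'
python3 - <<'E'
from h import *
print(ctrl.get_obs()['joint_pos'].round(0))
for n in("top","side"):
    p,d=snap(n); cv2.imwrite(f"pics/{n}1.png",p); np.save(f"pics/{n}1.npy",d)
    W=cloud(n,d); H,S,V=cv2.split(cv2.cvtColor(p,cv2.COLOR_BGR2HSV)); z=W[...,2]
    m=(H>105)&(H<130)&(S>120)&(z>.215)&(z<.25)&(W[...,0]<.8); print("grip",m.sum(),W[m].mean(0))
    o=(H>2)&(H<22)&(S>120)&(abs(W[...,0]-.535)<.07)&(abs(W[...,1]-.05)<.07)
    P=W[o];q=P[(P[:,2]>.147)&(P[:,2]<.165)]; print("pancup",len(P),len(q),q[:,:2].min(0),q[:,:2].max(0),cv2.minEnclosingCircle((q[:,:2]*1000).astype(np.float32)))
    o=(H>2)&(H<22)&(S>120)&(abs(W[...,0]-.45)<.07)&(abs(W[...,1]+.33)<.07)&(z<.1)
    P=W[o];q=P[(P[:,2]>.070)]; print("cup",len(P),len(q),cv2.minEnclosingCircle((q[:,:2]*1000).astype(np.float32)))
a=np.hstack([cv2.imread("pics/top1.png")[130:330,150:450],cv2.imread("pics/side1.png")[110:310,180:380]]); cv2.imwrite("pics/d.png",cv2.resize(a,(800,320)))
E
```

```text
clock: 5.0
tool_pos: [0.4485, -0.3295, 0.2394]
orientation: [-179.9, -0.1, -50.4]
force: [0.6, -0.5, 0.7]
opening: 0.0749
gripper_force: 0.0
[-16.   9. -13.   0. -68.  56.]
grip 209 [0.6137414  0.07973361 0.23036742]
pancup 514 83 [0.5066513  0.01920119] [0.56915834 0.08469824] ((537.6073608398438, 51.753379821777344), 33.39620590209961)
cup 3 2 ((421.48480224609375, -321.29071044921875), 0.9651132225990295)
grip 156 [0.61727511 0.09080114 0.2288029 ]
pancup 446 82 [0.50628596 0.02075095] [0.5701894  0.08841244] ((539.229736328125, 54.88774108886719), 35.084835052490234)
cup 323 74 ((451.5779113769531, -324.96697998046875), 36.456871032714844)
```

View pics/d.png

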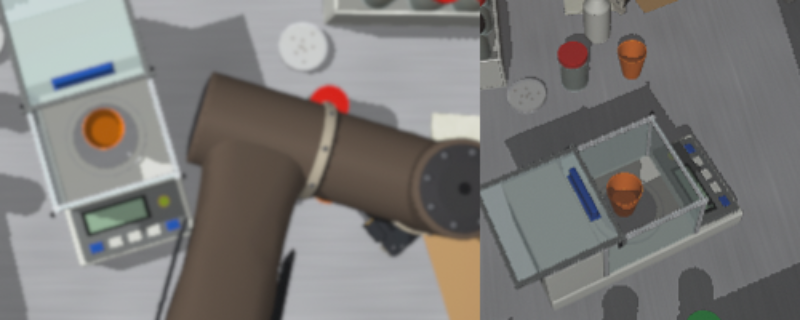

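The picture shows the lid fully open, both cups standing, and the pan cup at about (103,129) in the crop. It measures (0.538, 0.053), with the bench cup at about (0.451, -0.328). Descend around the bench cup and grip.

```bash
python3 -m crank '[[[0.002,0.001,-0.03],[0,0,0],1],[[0,0,-0.03],[0,0,0],1],[[0,0,-0.03],[0,0,0],1],[[0,0,-0.025],[0,0,0],1],[[0,0,-0.02],[0,0,0],1],[[0,0,-0.02],[0,0,0],1],[[0,0,-0.015],[0,0,0],1],[[0,0,-0.0125],[0,0,0],1],[[0,0,0],[0,0,0],1],[[0,0,0],[0,0,0],1]]'
```

```text
clock: 6.1
tool_pos: [0.4513, -0.3268, 0.0565]
orientation: [-180.0, -0.0, -50.1]
force: [0.6, 0.6, -0.1]
opening: 0.0875
gripper_force: 0.0
```

```bash
python3 -m crank '[[[0,0,0],[0,0,0],-1],[[0,0,0],[0,0,0],-1],[[0,0,0],[0,0,0],-1],[[0,0,0],[0,0,0],-1],[[0,0,0],[0,0,0],-1],[[0,0,0],[0,0,0],-1]]'
```

```text
clock: 6.7
tool_pos: [0.4511, -0.3271, 0.0566]
orientation: [-180.0, -0.0, -50.1]
force: [-1.1, -0.7, 6.0]
opening: 0.0665
gripper_force: 30.0
```

```bash
python3 -m crank '[[[0,0,0.01],[0,0,0],-1],[[0,0,0.02],[0,0,0],-1],[[0,0,0.03],[0,0,0],-1],[[0,0,0.03],[0,0,0],-1],[[0,0,0.03],[0,0,0],-1],[[0,0,0.03],[0,0,0],-1],[[0,0,0.03],[0,0,0],-1],[[0,0,0.03],[0,0,0],-1],[[0,0,0.024],[0,0,0],-1],[[0,0,0.01],[0,0,0],-1]]'
python3 - <<'E'
from h import *
p,d=snap("side"); cv2.imwrite("pics/e.png",cv2.resize(p[40:240,150:400],(750,600)))
E
```

```text
clock: 7.7
tool_pos: [0.4515, -0.3269, 0.303]
orientation: [-179.9, -0.2, -50.1]
force: [-0.1, -0.0, -0.4]
opening: 0.0662
gripper_force: 30.0
```

View pics/e.png

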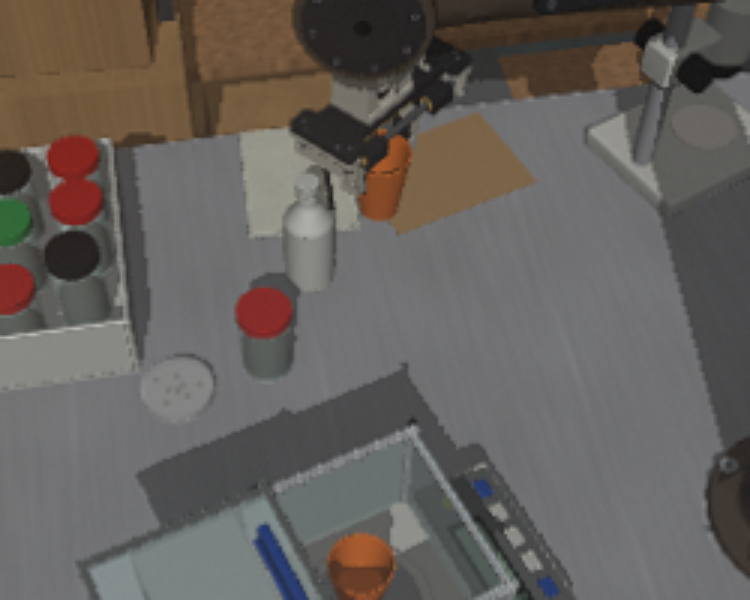

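The cup is held upright at (385,180) in the crop, with the bottle and jar untouched. Carry it over the pan cup.

```bash
python3 -m crank '[[[0.0087,0.038,0],[0,0,6.6],-1],[[0.0087,0.038,0],[0,0,6.6],-1],[[0.0087,0.038,0],[0,0,6.6],-1],[[0.0087,0.038,0],[0,0,6.6],-1],[[0.0087,0.038,0],[0,0,6.6],-1],[[0.0087,0.038,0],[0,0,6.6],-1],[[0.0087,0.038,0],[0,0,6.6],-1],[[0.0087,0.038,0],[0,0,6.6],-1],[[0.0087,0.038,0],[0,0,6.6],-1],[[0.0087,0.038,0],[0,0,6.6],-1],[[0,0,0],[0,0,0],-1]]'
python3 - <<'E'
from h import *
for n in("side","top"):
    p,d=snap(n); W=cloud(n,d); H,S,V=cv2.split(cv2.cvtColor(p,cv2.COLOR_BGR2HSV)); z=W[...,2]
    o=(H>2)&(H<22)&(S>120)&(abs(W[...,0]-.538)<.06)&(abs(W[...,1]-.053)<.06)
    P=W[o]
    for lo,hi in((.07,.16),(.145,.165),(.24,.26),(.26,.28),(.28,.31),(.31,.34)):
        q=P[(P[:,2]>lo)&(P[:,2]<hi)]
        if len(q)>5: print(n,lo,len(q),q.min(0).round(4),q.max(0).round(4))
    cv2.imwrite(f"pics/{n}f.png",p)
p=cv2.imread("pics/sidef.png"); cv2.imwrite("pics/f.png",cv2.resize(p[130:280,190:370],(720,600)))
E
```

```text
clock: 8.85
tool_pos: [0.538, 0.0569, 0.2981]
orientation: [-180.0, 0.1, 16.3]
force: [-0.4, 0.3, -0.5]
opening: 0.0664
gripper_force: 30.0
side 0.07 408 [0.506  0.0232 0.0874] [0.57   0.0895 0.1582]
side 0.145 68 [0.506  0.0239 0.1451] [0.57   0.0895 0.1582]
side 0.24 15 [0.5416 0.069  0.2409] [0.5591 0.0815 0.2595]
side 0.26 36 [0.5391 0.0327 0.2607] [0.5632 0.0838 0.2797]
side 0.28 58 [0.5404 0.0287 0.2812] [0.5674 0.0848 0.3087]
side 0.31 36 [0.5498 0.0297 0.3101] [0.5728 0.0871 0.325 ]
top 0.07 78 [0.5067 0.0217 0.0994] [0.5306 0.0655 0.1559]
top 0.145 12 [0.5067 0.0217 0.1453] [0.5249 0.0655 0.1559]
top 0.31 8 [0.5058 0.0327 0.313 ] [0.5128 0.0436 0.3254]
```

View pics/f.png

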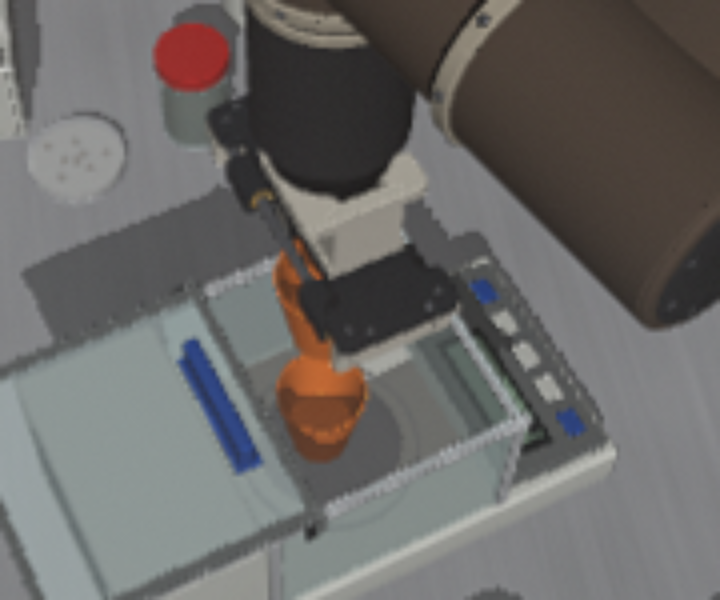

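The held cup hangs above the pan cup, which stands at (322,405) in the crop, with the foot level at about 0.24 m as expected. Shift y by -2 mm and lower.

```bash
python3 -m crank '[[[0,-0.002,-0.02],[0,0,0],-1],[[0,0,-0.025],[0,0,0],-1],[[0,0,-0.025],[0,0,0],-1],[[0,0,-0.02],[0,0,0],-1],[[0,0,-0.015],[0,0,0],-1],[[0,0,-0.01],[0,0,0],-1],[[0,0,-0.008],[0,0,0],-1],[[0,0,-0.006],[0,0,0],-1],[[0,0,0],[0,0,0],-1]]'
```

```text
clock: 9.85
tool_pos: [0.5376, 0.051, 0.1705]
orientation: [-180.0, 0.0, 15.9]
force: [0.0, 0.4, 0.3]
opening: 0.0664
gripper_force: 30.0
```

```bash
python3 -m crank '[[[0,0,-0.003],[0,0,0],-1],[[0,0,-0.002],[0,0,0],-1],[[0,0,-0.001],[0,0,0],-1],[[0,0,0],[0,0,0],-1]]'
```

```text
clock: 10.25
tool_pos: [0.5379, 0.0513, 0.1651]
orientation: [-180.0, -0.0, 15.9]
force: [0.1, -0.7, -0.2]
opening: 0.0662
gripper_force: 30.0
```

```bash
python3 -m crank '[[[0,0,-0.0015],[0,0,0],-1],[[0,0,-0.0015],[0,0,0],-1],[[0,0,0],[0,0,0],-1]]'
```

```text
clock: 10.55
tool_pos: [0.5381, 0.0515, 0.1622]
orientation: [-180.0, -0.0, 15.9]
force: [0.1, 1.3, 0.1]
opening: 0.0659
gripper_force: 30.0
```

```bash
python3 -m crank '[[[0,0,-0.0005],[0,0,0],-1],[[0,0,0],[0,0,0],0.7],[[0,0,0],[0,0,0],1],[[0,0,0],[0,0,0],1],[[0,0,0],[0,0,0],1],[[0,0,0],[0,0,0],1],[[0,0,0],[0,0,0],1]]'
```

```text
clock: 11.25
tool_pos: [0.5379, 0.0512, 0.1615]
orientation: [180.0, 0.0, 15.9]
force: [-0.2, -0.3, -0.6]
opening: 0.0876
gripper_force: 0.0
```

```bash
python3 -m crank '[[[0,0,0.01],[0,0,0],1],[[0,0,0.01],[0,0,0],1],[[0,0,0.02],[0,0,0],1],[[0,0,0.03],[0,0,0],1],[[0,0,0.03],[0,0,0],1],[[0,0,0.03],[0,0,0],1],[[0,0,0],[0,0,0],1]]'
python3 - <<'E'
from h import *
for n in("side","top"):
    p,d=snap(n); W=cloud(n,d); H,S,V=cv2.split(cv2.cvtColor(p,cv2.COLOR_BGR2HSV)); z=W[...,2]
    o=(H>2)&(H<22)&(S>120)&(abs(W[...,0]-.538)<.06)&(abs(W[...,1]-.053)<.06)
    P=W[o]
    for lo,hi in((.07,.145),(.145,.160),(.175,.195),(.2,.4)):
        q=P[(P[:,2]>lo)&(P[:,2]<hi)]
        if len(q)>3: print(n,lo,len(q),q.min(0).round(4),q.max(0).round(4))
    cv2.imwrite(f"pics/{n}g.png",p)
p=cv2.imread("pics/sideg.png"); cv2.imwrite("pics/g.png",cv2.resize(p[130:280,190:370],(720,600)))
E
```

```text
clock: 11.95
tool_pos: [0.5401, 0.0516, 0.2974]
orientation: [180.0, -0.5, 15.9]
force: [-1.0, -0.1, -0.8]
opening: 0.0876
gripper_force: 0.0
side 0.07 237 [0.4948 0.0182 0.0748] [0.5679 0.0869 0.1449]
side 0.145 112 [0.5064 0.0237 0.145 ] [0.57   0.089  0.1595]
side 0.175 76 [0.5057 0.0203 0.175 ] [0.5718 0.0879 0.1875]
side 0.2 4 [0.5328 0.0135 0.3003] [0.5863 0.1121 0.3814]
top 0.07 30 [0.5123 0.0281 0.1309] [0.5289 0.0516 0.1447]
top 0.145 11 [0.5116 0.0248 0.1459] [0.5279 0.0557 0.1591]
top 0.175 23 [0.5049 0.0199 0.1754] [0.5536 0.0603 0.1899]
top 0.2 7 [0.5137 0.0096 0.3711] [0.5163 0.0203 0.3813]
```

View pics/g.png

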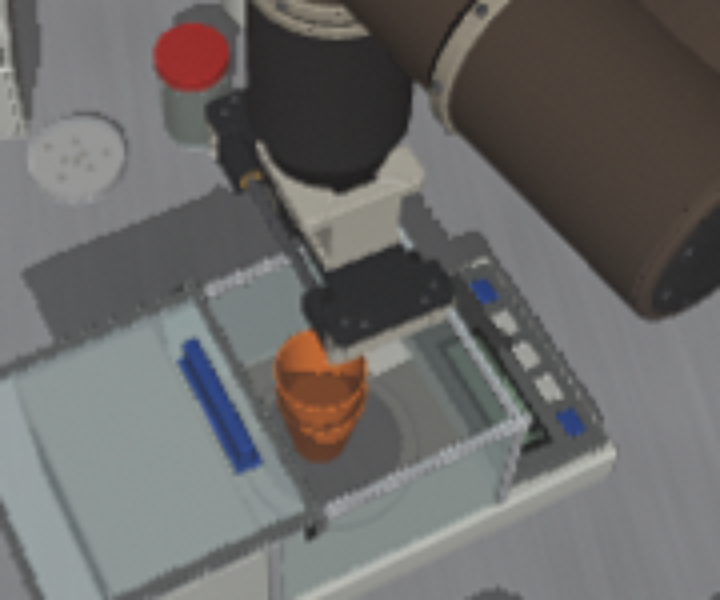

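Both cups are nested upright at about (320,400), rim near 0.185 m and lower cup still centred. Shut the fingers and go behind the grip.

```bash
python3 -m crank '[[[0.03,0.010,0],[0,0,0],-1],[[0.03,0.010,0],[0,0,0],-1],[[0.03,0.010,0],[0,0,0],-1],[[0.027,0.009,0],[0,0,0],-1],[[0,0,-0.02],[0,0,0],-1],[[0,0,-0.02],[0,0,0],-1],[[0,0,-0.02],[0,0,0],-1],[[0,0,-0.014],[0,0,0],-1],[[0,0,-0.009],[0,0,0],-1],[[0,0,0],[0,0,0],-1],[[0,0,0],[0,0,0],-1]]'
```

```text
clock: 13.15
tool_pos: [0.6552, 0.0903, 0.2092]
orientation: [180.0, -0.0, 15.9]
force: [0.5, 0.3, 0.2]
opening: 0.0052
gripper_force: 0.0
```

```bash
python3 -m crank '[[[0,0,0.004],[0,0,0],-1],[[-0.012,-0.0034,0],[0,0,0],-1],[[-0.008,-0.0023,0],[0,0,0],-1],[[-0.008,-0.0023,0],[0,0,0],-1],[[-0.012,-0.0034,0],[0,0,0],-1],[[-0.0125,-0.0036,0],[0,0,0],-1],[[-0.0125,-0.0036,0],[0,0,0],-1],[[-0.0125,-0.0036,0],[0,0,0],-1],[[-0.0125,-0.0036,0],[0,0,0],-1],[[-0.0125,-0.0036,0],[0,0,0],-1],[[-0.0125,-0.0036,0],[0,0,0],-1]]'
```

```text
clock: 14.25
tool_pos: [0.5388, 0.0569, 0.2125]
orientation: [180.0, -0.0, 15.9]
force: [2.5, -0.8, 1.4]
opening: 0.0003
gripper_force: 1.1
```

```bash
python3 -m crank '[[[-0.0125,-0.0036,0],[0,0,0],-1],[[-0.0125,-0.0036,0],[0,0,0],-1],[[-0.0125,-0.0036,0],[0,0,0],-1],[[-0.01,-0.0029,0],[0,0,0],-1],[[-0.006,-0.0017,0],[0,0,0],-1],[[0,0,0],[0,0,0],-1]]'
```

```text
clock: 14.85
tool_pos: [0.4852, 0.0417, 0.2125]
orientation: [-180.0, 0.0, 15.9]
force: [0.3, -0.3, -0.2]
opening: 0.0003
gripper_force: 0.0
```

```bash
python3 -m crank '[[[-0.004,-0.0011,0],[0,0,0],-1],[[-0.004,-0.0011,0],[0,0,0],-1],[[-0.003,-0.0009,0],[0,0,0],-1],[[0,0,0],[0,0,0],-1]]'
```

```text
clock: 15.25
tool_pos: [0.4801, 0.0406, 0.2131]
orientation: [-180.0, -0.6, 16.0]
force: [20.2, 0.2, -13.5]
opening: 0.0004
gripper_force: 9.9
```

Front stop met exactly where predicted. Back off, lift, move aside and check.

```bash
python3 -m crank '[[[0.012,0.0034,0],[0,0,0],-1],[[0.01,0.003,0],[0,0,0],-1],[[0,0,0.03],[0,0,0],-1],[[0,0,0.04],[0,0,0],-1],[[-0.01,-0.04,0.02],[0,0,0],-1],[[-0.01,-0.045,0],[0,0,0],-1],[[-0.01,-0.045,0],[0,0,0],-1],[[-0.01,-0.045,0],[0,0,0],-1],[[-0.01,-0.045,0],[0,0,0],-1],[[-0.01,-0.045,0],[0,0,0],-1],[[0,0,0],[0,0,0],-1],[[0,0,0],[0,0,0],-1]]'
python3 - <<'E'
from h import *
for n in("side","top"):
    p,d=snap(n); W=cloud(n,d); H,S,V=cv2.split(cv2.cvtColor(p,cv2.COLOR_BGR2HSV)); z=W[...,2]
    m=(H>105)&(H<130)&(S>120)&(z>.21)&(z<.25)&(W[...,0]<.8); print(n,"grip",m.sum(),W[m].mean(0))
    cv2.imwrite(f"pics/{n}h.png",p)
a=np.hstack([cv2.imread("pics/toph.png")[110:310,80:280],cv2.imread("pics/sideh.png")[130:330,180:380]]); cv2.imwrite("pics/h.png",cv2.resize(a,(800,400)))
E
```

```text
clock: 16.45
tool_pos: [0.4369, -0.2209, 0.3021]
orientation: [-180.0, 0.1, 15.7]
force: [-0.2, 0.6, -0.7]
opening: 0.0005
gripper_force: 0.0
side grip 183 [0.46544905 0.0439168  0.22648869]
top grip 0 [nan nan nan]<stdin>:4: RuntimeWarning: Mean of empty slice.
  ret = um.true_divide(
```

View pics/h.png

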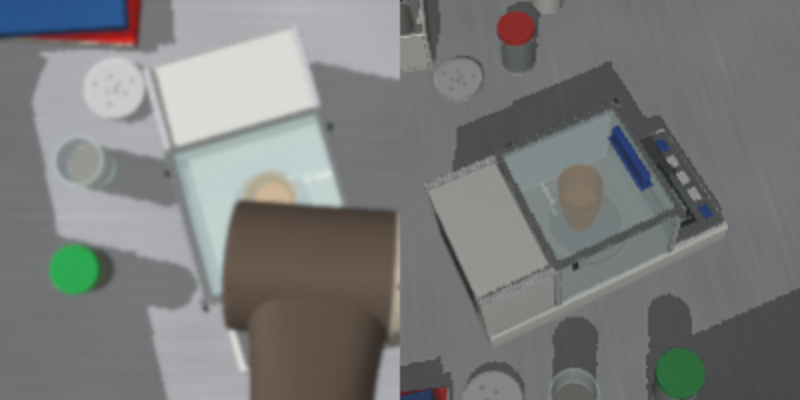

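The lid is shut: the side camera puts the grip at (0.4654, 0.0439), against (0.4661, 0.0433) at the start. Both cups stand nested at (580,195), and the arm is clear.

```bash
python3 -c "
from h import *
print(close_job())"
```

```text
the job is handed in; nothing more can be done
None
```

The job is handed in: the bench cup is nested upright in the pan cup, the lid is fully shut, and the arm is clear, with no bystander disturbed as far as the pictures show; no verdict came back.

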